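# Post the red valve wheel through the chute flap

### The arm

A 6-joint arm with a two-finger parallel gripper is mounted at the origin on the work surface. World frame = base frame: x ahead of the robot, y to its left, z up, the work surface at z = 0. Lengths are in m, angles in degrees, forces in N, time in s.
With the tool pointing down it reaches from about 0.35 to 0.875 m from the base axis. Payload 4.2 kg.
Tool frame: the origin (TCP) lies at the very end of the fingers, on their centre line; the grasp point (between the pads) lies behind it (r.grip_point_offset is the z of the grasp point in the tool frame, in m); z points along the fingers, y is the direction in which the jaws open and shut (so a half turn about z gives the same grasp; the last joint's range is limited). The gripper opens to 87 mm and grips with 3 to 60 N. Pads are 19 mm wide; open, the fingers measure 117 mm over their backs; the gripper's body (75 mm by 190 mm) begins 51 mm behind the grasp point.
Start: joints at [79.962, 22.042, 0.453, 0, -68.411, -14.817], TCP at [0.263, 0.567, 0.185] pointing down, gripper open.
Joint ranges: [-179.83, 179.83], [-69.29, 118.12], [-61.27, 80.66], [-181.25, 117.63], [-171.15, -9.14], [-177.46, 177.46]. Speed limits (degrees/s): [159.86, 159.86, 180, 180, 180, 180].

### API

Orientations are given as a 3x3 rotation matrix whose columns are the frame's x, y, z axes.
In Python, from station import r, capture, workorder gives the robot as it stands. The module is installed in compiled form; this text tells all that it offers.
- The arm moves only by the shell command python3 -m crank 'ROWS'. ROWS is JSON, a list of rows, each an object with "delta_rot": the turn, a rotation vector about the tool's x, y, z in rad, a list of three; "linear": the shift along the tool's x, y, z in m, a list of three; "gripper": the opening in per cent of the stroke, from 0 (shut) to 100 (fully open). A call has 1 to 10 rows; each row shifts and turns the commanded pose from where the row before left it, along the tool's axes as they then stand; what a row does not reach is not made up. A row lasts 1/8 s, in which the tool goes at most 62.5 mm and 10.7 degrees, less where a joint would pass 70% of its speed; a pose out of reach is approached as far as the arm can. A call is refused whole if a number of a shift passes 0.0625 or a number of a turn 0.188, either way. A call with a gripper value outside its range is refused whole. The fingers move at their own pace and stop on an object; the grip force is fixed at half the most. Time passes only in rows, so rows that do not move let the fingers close. It gives the time, the measured TCP pose, the force and the opening at its end, in the units of the state.
- r.sense(): the state, without advancing time (a new reading comes with each control period).
- capture(name): name is "side" or "top" or "wrist"; returns a dict with "img" (420x560x3 uint8, blue, green, red), "fx", "fy", "cx", "cy" (pixels), "world_from_camera" (4x4, takes a point from camera to world coordinates). Camera axes: x right, y down, z forward; pixel columns grow to the right and rows downward; lengths in m; the calibration is good to about 2 mm. The wrist camera is an equidistant fisheye: a pixel r from the principal point sees the ray r / f radians off the axis. A picture is of the moment at which its call begins. There is no depth.
- workorder.finish_job(): hands the job in, once; it reports no verdict.
The state is a dict: "time_s": time; "joints": joint angles; "joint_velocities": joint speeds; "effort": joint torques, N m; "tcp_pos": TCP position; "ee_rot": TCP orientation; "wrist_force": force on the tool from outside, world axes, zero at the start; "moment": the same for the moment, N m; "gripper_width": opening from 0.0 (shut) to 1.0 (fully open).
Only numpy, scipy, OpenCV 4.12 (cv2) and the standard library are available. Lean on these libraries where they do the work, as an engineer would, in place of code of your own. Each camera call takes 0.05 s, during which the arm holds its last target.

### The job

Push the red valve wheel across the sill of the drop chute and in through its yellow sprung flap, so that it drops into the bin and the flap swings shut behind it. Leave the blue valve wheel where it lies.

Things in the scene. Friction and masses are not known exactly. Their poses are not given: they have to be found in the camera images.
- red_wheel_mid (a point): Red valve handwheel lying flat on the bench, about 200 g. Rim 57 mm outside diameter, 12 mm thick, at the bottom; hub 20 mm in diameter stands 22 mm above the underside. Webbed: nothing passes between the spokes. Grip it across the rim, or by the hub above the rim. Point: on the axis, 11 mm above the underside; z: the axis, up.
- blue_wheel_mid (a point): Blue-painted valve handwheel of the same shape and size, lying flat on the bench: not to be moved. The point is on its axis, 11 mm above its underside.
- mouth (a point): Drop chute: middle of the opening's bottom edge, level with the flat sill, 60 mm above the bench. x: level into the chute (push this way), y: left, z: up. Sill 120 mm wide, no side rims, from x -120 to -4 mm; then a 45 degree slide to the bin's floor: a wheel whose middle is 10 mm past x = 0 slides in by itself. Opening 104 mm wide, 50 high; bin 150 mm long in x, closed by walls and a wire top.
- flap (a joint): Yellow flap in the opening, 100 x 40 mm, hung 46 mm above the sill on a hinge along the mouth's y. 0 = shut (upright); grows (rad, to 1.45) as it swings into the chute, never outwards. A weak spring (under 0.5 N at its edge) shuts it. A lintel over it (x -5 to +7 mm, 50 to 56 mm above the sill) stops fingers from above; push until near it.
Not all that is in view belongs to the job. What is shaped like the part that bears red_wheel_mid but turquoise is not meant.

How it is judged:
By the outcome, as a careful person would: the job done as asked, in the order asked, and still so for the second after the job is handed in, with the robot touching nothing.
It also fails if it takes over 51 s, if anything falls off the work surface, if the arm or the gripper's body presses on something with over 40 N, if the wrist force passes 120 N, or if a joint passes its speed limit or range.

## Working session

There is one attempt and no reset: what is moved stays moved. The work goes in short steps, Python scripts to look and compute and a shell command to move; the robot and the scene stay as the last step left them, time stands still between calls to the robot, and variables do not carry over. Pictures are saved under pics/ and viewed, and the job is handed in when it is done.

```bash
mkdir -p pics; python3 - <<'E'
from station import r, capture
import cv2,numpy as np
for n in("side","top","wrist"):
    c=capture(n); cv2.imwrite(f"pics/{n}0.png",c["img"]); print(n,c["fx"],c["cx"],c["cy"],np.round(c["world_from_camera"],3).tolist())
s=r.sense();print(s["time_s"],s["tcp_pos"],np.round(s["ee_rot"],3).tolist(),s["gripper_width"],r.grip_point_offset)
E
```

```text
side 481.58179454797425 285.057785971861 204.89576147656675 [[-1.0, -0.018, 0.007, 0.529], [-0.017, 0.666, -0.746, 0.924], [0.009, -0.746, -0.666, 0.879], [0.0, 0.0, 0.0, 1.0]]
top 446.9711676296976 278.6975022294409 207.16439105778855 [[-0.009, -0.982, 0.188, 0.325], [-1.0, 0.013, 0.02, 0.024], [-0.022, -0.188, -0.982, 1.153], [0.0, 0.0, 0.0, 1.0]]
wrist 325.19226210127806 274.7150414745478 203.72995708988992 [[-0.42, -0.869, -0.26, 0.333], [-0.907, 0.403, 0.118, 0.534], [0.002, 0.286, -0.958, 0.383], [0.0, 0.0, 0.0, 1.0]]
0.15 [0.26248324 0.56664486 0.184202  ] [[0.907, -0.42, -0.001], [-0.42, -0.907, -0.002], [0.0, 0.002, -1.0]] 1.0034551181079567 -0.0187
```

View pics/side0.png

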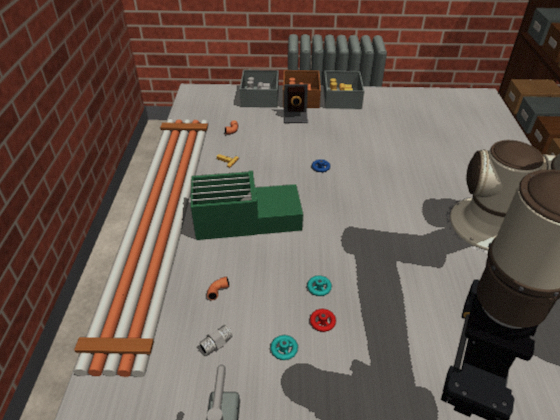

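View pics/top0.png

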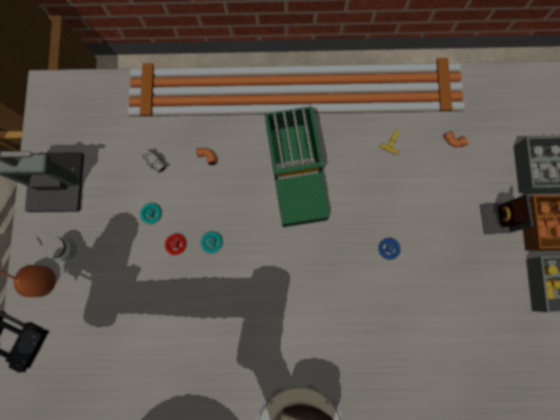

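View pics/wrist0.png

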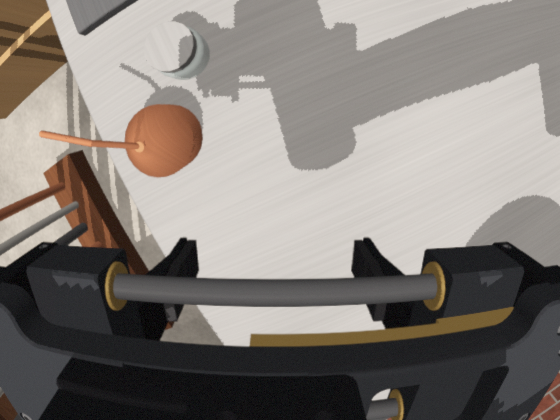

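Side view: the red wheel is at (323,320), turquoise wheels at (319,285) and (284,347), and the blue one at (321,166). The chute's sill is at (270,205). In the top view red is at (175,244), turquoise at (211,242) and (151,213), blue at (389,248) and the sill at (302,198). An orange pipe elbow is at (206,155).

Candidates for the red wheel (top pixels): red (175,244), turquoise (211,242) and (151,213), blue (389,248), orange elbow (206,155). I choose (175,244).

```bash
cat > h.py <<'E'
import numpy as np,cv2
from station import r,capture
def ray(c,u,v):
    M=np.array(c["world_from_camera"]); d=np.array([(u-c["cx"])/c["fx"],(v-c["cy"])/c["fy"],1.])
    return M[:3,3],M[:3,:3]@d
def plane(c,u,v,z):
    o,d=ray(c,u,v); return o+d*(z-o[2])/d[2]
def proj(c,p):
    M=np.linalg.inv(np.array(c["world_from_camera"])); q=M[:3,:3]@p+M[:3,3]
    return c["fx"]*q[0]/q[2]+c["cx"],c["fy"]*q[1]/q[2]+c["cy"]
def blobs(c,lo,hi,amin=40):
    h=cv2.cvtColor(c["img"],cv2.COLOR_BGR2HSV); m=cv2.inRange(h,np.array(lo),np.array(hi))
    cs,_=cv2.findContours(m,cv2.RETR_EXTERNAL,cv2.CHAIN_APPROX_NONE)
    return m,[k for k in cs if cv2.contourArea(k)>amin]
E
python3 - <<'E'
from h import *
C={n:capture(n) for n in("side","top")}
for n,c in C.items():
    for nm,lo,hi in(("red",(0,200,90),(4,255,255)),("red2",(174,150,90),(180,255,255)),("turq",(80,120,80),(95,255,255)),("blue",(105,120,60),(125,255,255)),("yel",(18,150,120),(32,255,255))):
        for k in blobs(c,lo,hi,15)[1]:
            x,y,w,h=cv2.boundingRect(k); u,v=x+w/2-.5,y+h/2-.5
            if len(k)>=5: (u,v),_,_=cv2.fitEllipse(k)
            print(n,nm,round(u),round(v),w,h,np.round(plane(c,u,v,.008),4))
    m,ks=blobs(c,(60,100,20),(80,255,255),300)
    for k in ks:
        a=cv2.approxPolyDP(k,3,True)[:,0]; print(n,"green",[(int(p[0]),int(p[1]),*np.round(plane(c,*p,.06)[:2],3)) for p in a])
t=C["top"]["img"]; s=C["side"]["img"]
a=cv2.resize(t[90:270,130:350],(660,540),interpolation=cv2.INTER_CUBIC);cv2.imwrite("pics/t1.png",a)
cv2.imwrite("pics/s1.png",cv2.resize(s[160:360,180:360],(540,600),interpolation=cv2.INTER_CUBIC))
E
```

```text
side red 323 320 24 22 [0.4508 0.3158 0.008 ]
side turq 284 347 27 25 [0.5328 0.3835 0.008 ]
side turq 319 285 24 20 [0.455  0.2221 0.008 ]
side blue 321 166 18 12 [ 0.434 -0.232  0.008]
side yel 225 160 21 12 [ 0.7228 -0.2507  0.008 ]
side yel 345 87 12 6 [ 0.3229 -0.7236  0.008 ]
side yel 333 82 6 7 [ 0.3659 -0.7602  0.008 ]
side green [(295, 185, np.float64(0.512), np.float64(-0.075)), (255, 188, np.float64(0.618), np.float64(-0.059)), (251, 172, np.float64(0.633), np.float64(-0.128)), (192, 177, np.float64(0.792), np.float64(-0.102)), (249, 175, np.float64(0.638), np.float64(-0.115)), (248, 179, np.float64(0.639), np.float64(-0.097)), (192, 183, np.float64(0.788), np.float64(-0.076)), (249, 181, np.float64(0.636), np.float64(-0.088)), (249, 185, np.float64(0.635), np.float64(-0.071)), (191, 192, np.float64(0.785), np.float64(-0.038)), (250, 187, np.float64(0.631), np.float64(-0.063)), (251, 201, np.float64(0.625), np.float64(-0.007)), (236, 198, np.float64(0.664), np.float64(-0.018)), (191, 202, np.float64(0.778), np.float64(0.001)), (196, 237, np.float64(0.746), np.float64(0.126
[... 553 characters left out ...]
float64(0.492), np.float64(0.033)), (326, 218, np.float64(0.506), np.float64(-0.071))]
top green [(311, 108, np.float64(0.796), np.float64(-0.04)), (306, 111, np.float64(0.788), np.float64(-0.027)), (317, 160, np.float64(0.655), np.float64(-0.052)), (314, 164, np.float64(0.645), np.float64(-0.045)), (277, 170, np.float64(0.63), np.float64(0.049)), (274, 166, np.float64(0.641), np.float64(0.057)), (279, 161, np.float64(0.654), np.float64(0.044)), (271, 114, np.float64(0.781), np.float64(0.064)), (266, 114, np.float64(0.781), np.float64(0.077)), (275, 174, np.float64(0.62), np.float64(0.054)), (318, 166, np.float64(0.639), np.float64(-0.055)), (320, 171, np.float64(0.626), np.float64(-0.059))]
```

View pics/t1.png

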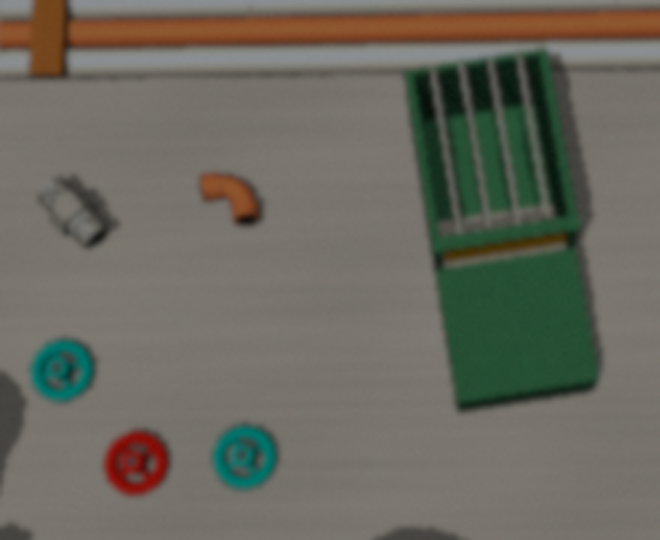

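View pics/s1.png

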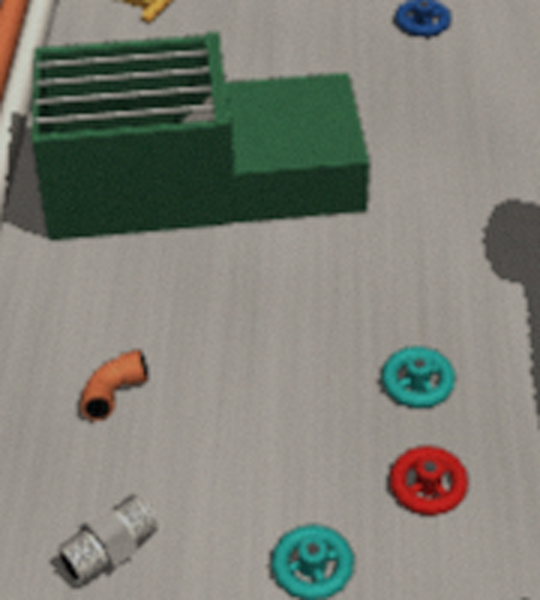

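Both crops confirm the red wheel with hub, lying flat between the two turquoise ones (red at crop (136,462)). The sill is clear and its yellow flap is at crop (505,248). Next I'll measure the sill precisely.

```bash
python3 - <<'E'
from h import *
for n in("top","side"):
    c=capture(n)
    # rectify z=0.06 plane, 0.5 mm/px
    X0,Y0,S=0.46,-0.12,0.0005
    corners=np.float32([proj(c,np.array([X0+i*S,Y0+j*S,.06])) for i,j in((0,0),(480,0),(480,480),(0,480))])
    H=cv2.getPerspectiveTransform(corners,np.float32([(0,0),(480,0),(480,480),(0,480)]))
    w=cv2.warpPerspective(c["img"],H,(480,480),flags=cv2.INTER_CUBIC)
    h=cv2.cvtColor(w,cv2.COLOR_BGR2HSV)
    print(n,"V sample",h[240,100:420:20,2].tolist(), h[200,150].tolist(),h[240,180].tolist())
    cv2.imwrite(f"pics/rect_{n}.png",w)
E
```

```text
top V sample [77, 78, 79, 79, 78, 79, 79, 79, 79, 79, 80, 86, 66, 81, 96, 83] [69, 131, 78] [71, 141, 78]
side V sample [91, 91, 94, 93, 92, 89, 93, 96, 94, 95, 66, 48, 52, 57, 80, 89] [70, 116, 92] [69, 122, 92]
```

View pics/rect_top.png

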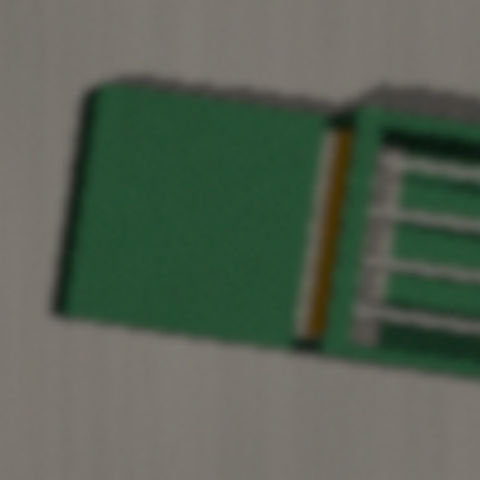

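View pics/rect_side.png

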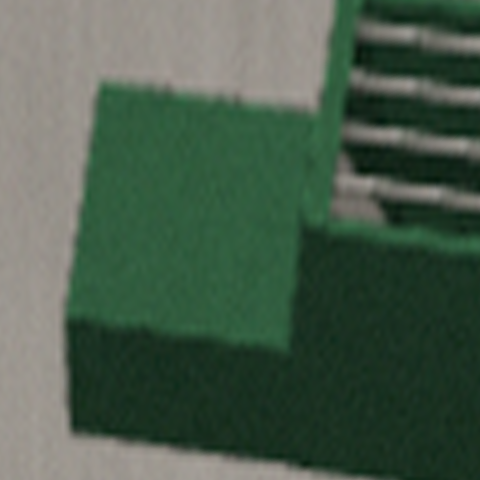

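```bash
cat >> h.py <<'E'
def fray(c,u,v):
    M=np.array(c["world_from_camera"]); x,y=(u-c["cx"])/c["fx"],(v-c["cy"])/c["fy"]; t=np.hypot(x,y)
    d=np.array([x/t*np.sin(t),y/t*np.sin(t),np.cos(t)]); return M[:3,3],M[:3,:3]@d
def tri(r1,r2):
    A=[];b=[]
    for o,d in(r1,r2):
        d=d/np.linalg.norm(d);P=np.eye(3)-np.outer(d,d);A.append(P);b.append(P@o)
    p=np.linalg.lstsq(np.vstack(A),np.hstack(b),rcond=None)[0]
    return p.round(4),[round(float(np.linalg.norm(P@p-q)),4) for P,q in zip(A,b)]
# rows helper: tool-frame shift for a world target
def to(p):
    s=r.sense();R=np.array(s["ee_rot"]);return (R.T@(np.array(p)-s["tcp_pos"])).round(4)
def yaw():
    R=np.array(r.sense()["ee_rot"]);return np.degrees(np.arctan2(R[1,0],R[0,0]))
E
python3 - <<'E'
from h import *
T,S,W=capture("top"),capture("side"),capture("wrist")
print("ball",tri(ray(T,35,280),fray(W,165,140)))
print("bin corner",tri(ray(S,257.3,200.7),ray(T,275.7,172.7)))
print("red",tri(ray(S,323,320),ray(T,175.3,244)))
print("moves: -y first",to([.2625,.4,.16]), yaw())
E
```

```text
ball (array([0.3598, 0.6613, 0.0259]), [0.0025, 0.0025])
bin corner (array([0.606 , 0.0515, 0.1137]), [0.0027, 0.0027])
red (array([0.4505, 0.3149, 0.0067]), [0.0009, 0.0009])
moves: -y first [0.0701 0.1516 0.025 ] -24.85538269869871
```

```bash
python3 -m crank '[{"delta_rot":[0,0,-0.143],"linear":[0,0,0],"gripper":86},{"delta_rot":[0,0,-0.143],"linear":[0,0,0],"gripper":86},{"delta_rot":[0,0,-0.143],"linear":[0,0,0],"gripper":86},{"delta_rot":[0,0,-0.144],"linear":[0,0,0],"gripper":86},{"delta_rot":[0,0,0],"linear":[0.025,0.045,0.015],"gripper":86},{"delta_rot":[0,0,0],"linear":[0.025,0.045,0.015],"gripper":86},{"delta_rot":[0,0,0],"linear":[0.025,0.045,0.015],"gripper":86},{"delta_rot":[0,0,0],"linear":[0.025,0.045,0.015],"gripper":86},{"delta_rot":[0,0,0],"linear":[0.025,0.045,0.015],"gripper":86},{"delta_rot":[0,0,0],"linear":[0.025,0.045,0.015],"gripper":86}]'; python3 - <<'E'
from h import *
c=capture("wrist");cv2.imwrite("pics/w2.png",c["img"])
for k in blobs(c,(0,200,60),(6,255,255),100)[1]:
    (u,v),e,_=cv2.fitEllipse(k);o,d=fray(c,u,v);print(u,v,e,(o+d*(.008-o[2])/d[2]).round(4))
print(to([.451,.315,.004]),yaw(),r.sense()["gripper_width"])
E
```

```text
time_s: 1.75
tcp_pos: [0.4496, 0.3193, 0.0949]
ee_rot: [[0.99, 0.139, 0.001], [0.139, -0.99, 0.001], [0.001, -0.001, -1.0]]
wrist_force: [0.2, -0.3, -0.1]
gripper_width: 0.858
[ 0.0012 -0.0013  0.0885] 7.690417384463712 0.8562324195864388
```

View pics/w2.png

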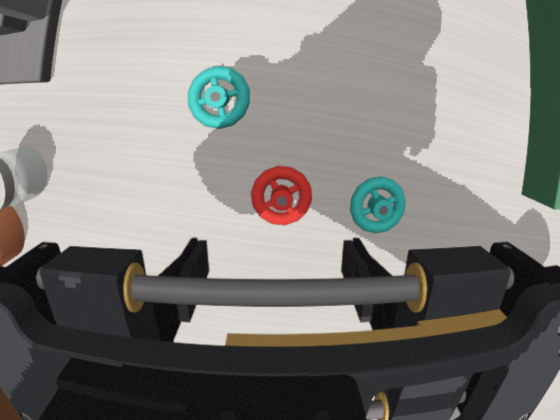

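The wrist view shows red at (282,195) between turquoise wheels at (218,97) and (378,205), and the jaws straddle only the red one.

```bash
python3 - <<'E'
from h import *
c=capture("wrist")
o,d=fray(c,282,195);print((o+d*(.010-o[2])/d[2]).round(4))
print(to([.451,.315,.004]),yaw(),r.sense()["tcp_pos"])
E
```

```text
[0.4524 0.3076 0.01  ]
[0.0017 0.0009 0.0893] 7.644441883359228 [0.44944731 0.31599725 0.09325709]
```

```bash
python3 - <<'E'
from h import *
c=capture("wrist")
for lo,hi in(((170,120,60),(180,255,255)),((0,170,60),(3,255,255)),((80,120,60),(95,255,255))):
  for k in blobs(c,lo,hi,300)[1]:
    (u,v),e,_=cv2.fitEllipse(k);o,d=fray(c,u,v);print(round(u,1),round(v,1),e,(o+d*(.008-o[2])/d[2]).round(4))
print(to([.451,.315,.004]),r.sense()["tcp_pos"],np.array(c["world_from_camera"]).round(3).tolist())
E
```

```text
277.2 194.4 (56.814212799072266, 58.39305877685547) [0.4508 0.3139 0.008 ]
374.6 203.1 (52.18701934814453, 56.331661224365234) [0.4549 0.2216 0.008 ]
213.3 96.1 (59.67506790161133, 61.41740417480469) [0.5316 0.3808 0.008 ]
[0.0013 0.0032 0.0902] [0.44937813 0.31813418 0.09424241] [[0.133, -0.949, -0.286, 0.527], [-0.991, -0.127, -0.041, 0.327], [0.003, 0.289, -0.957, 0.292], [0.0, 0.0, 0.0, 1.0]]
```

```bash
python3 -m crank '[{"delta_rot":[0,0,0.006],"linear":[0.0015,0.003,0.03],"gripper":86},{"delta_rot":[0,0,0],"linear":[0,0,0.03],"gripper":86},{"delta_rot":[0,0,0],"linear":[0,0,0],"gripper":86},{"delta_rot":[0,0,0],"linear":[0,0,0],"gripper":86}]'; python3 - <<'E'
from h import *
c=capture("wrist");cv2.imwrite("pics/w3.png",c["img"])
print(to([.451,.3145,.004]),r.sense()["tcp_pos"],yaw())
E
```

```text
time_s: 2.4
tcp_pos: [0.4512, 0.3192, 0.0363]
ee_rot: [[0.991, 0.134, 0.002], [0.134, -0.991, 0.002], [0.002, -0.001, -1.0]]
wrist_force: [0.2, -0.3, 0.1]
gripper_width: 0.857
[-0.001   0.0047  0.0326] [0.45132674 0.31926172 0.03665437] 7.706372411798055
```

View pics/w3.png

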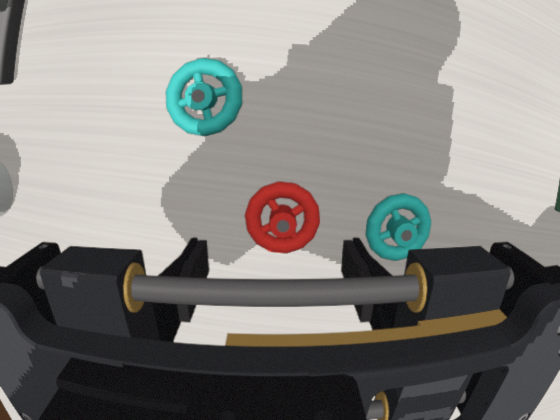

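The wrist view has red at (283,216) and the jaw centre at column 276, so a shift of about 5 mm along tool +y is due, which matches the computed value.

```bash
python3 -m crank '[{"delta_rot":[0,0,0],"linear":[-0.001,0.005,0],"gripper":86},{"delta_rot":[0,0,0],"linear":[0,0,0.016],"gripper":86},{"delta_rot":[0,0,0],"linear":[0,0,0.015],"gripper":86},{"delta_rot":[0,0,0],"linear":[0,0,0],"gripper":86},{"delta_rot":[0,0,0],"linear":[0,0,0],"gripper":86}]'; python3 - <<'E'
from h import *
c=capture("wrist");cv2.imwrite("pics/w4.png",c["img"])
print(to([.451,.3145,.004]),r.sense()["tcp_pos"],yaw(),r.sense()["wrist_force"])
E
```

```text
time_s: 3.08
tcp_pos: [0.4504, 0.3127, 0.0038]
ee_rot: [[0.991, 0.133, -0.0], [0.133, -0.991, -0.0], [-0.0, 0.0, -1.0]]
wrist_force: [1.2, 0.1, -0.2]
gripper_width: 0.861
[ 0.0007 -0.0015  0.0001] [0.45049662 0.3128755  0.0040792 ] 7.643061014053011 [ 0.02224362 -0.12555188 -0.04586261]
```

View pics/w4.png

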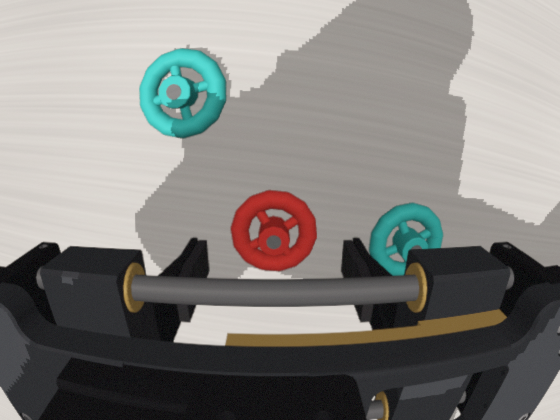

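The red wheel at (274,230) is now centred between the jaws, and the turquoise one at (406,240) is clear. Closing and lifting.

```bash
python3 -m crank '[{"delta_rot":[0,0,0],"linear":[0,0,0],"gripper":45},{"delta_rot":[0,0,0],"linear":[0,0,0],"gripper":45},{"delta_rot":[0,0,0],"linear":[0,0,0],"gripper":45},{"delta_rot":[0,0,0],"linear":[0,0,0],"gripper":45},{"delta_rot":[0,0,0],"linear":[0,0,0],"gripper":45},{"delta_rot":[0,0,0],"linear":[0,0,-0.03],"gripper":45},{"delta_rot":[0,0,0],"linear":[0,0,-0.04],"gripper":45},{"delta_rot":[0,0,0],"linear":[0,0,-0.04],"gripper":45},{"delta_rot":[0,0,0],"linear":[0,0,0],"gripper":45},{"delta_rot":[0,0,0],"linear":[0,0,0],"gripper":45}]'; python3 - <<'E'
from h import *
c=capture("wrist");cv2.imwrite("pics/w5.png",c["img"])
print(r.sense()["tcp_pos"],yaw(),r.sense()["wrist_force"])
# wheel target: 60 mm before mouth
a=np.radians(8);m=np.array([.621,-.003]);ex=np.array([np.cos(a),np.sin(a)])
for d in(-.06,-.115,-.02):print(d,(m+d*ex).round(4),to([*(m+d*ex),.12]))
E
```

```text
time_s: 4.38
tcp_pos: [0.4497, 0.3122, 0.1135]
ee_rot: [[0.991, 0.132, -0.001], [0.132, -0.991, -0.0], [-0.001, 0.0, -1.0]]
wrist_force: [0.4, 0.0, -0.7]
gripper_width: 0.45
[0.44946263 0.31193093 0.1129162 ] 7.611526697116605 [-0.20257203 -0.52935694  0.78144411]
-0.06 [ 0.5616 -0.0114] [ 0.0683  0.3353 -0.0068]
-0.115 [ 0.5071 -0.019 ] [ 0.0133  0.3357 -0.0067]
-0.02 [ 0.6012 -0.0058] [ 0.1083  0.335  -0.0069]
```

View pics/w5.png

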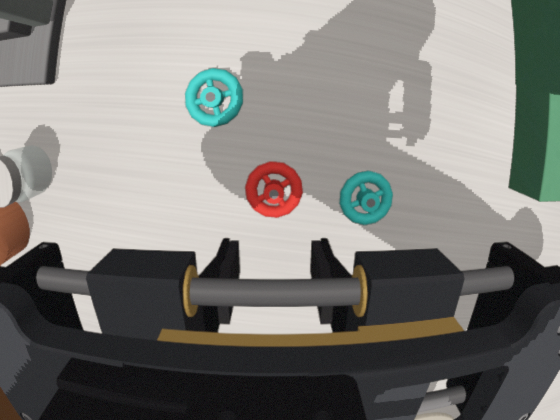

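The grasp missed: the red wheel is still on the bench at (274,190) and the jaws closed to 45 %. I'll measure the actual offset between fingers and wheel.

```bash
python3 - <<'E'
from h import *
C={n:capture(n) for n in("side","top","wrist")}
for n in("side","top"):
  c=C[n]
  for k in blobs(c,(0,170,60),(4,255,255),60)[1]:
    (u,v),e,_=cv2.fitEllipse(k);print(n,round(u,1),round(v,1),plane(c,u,v,.008).round(4))
  p=proj(c,np.array(r.sense()["tcp_pos"])); print(n,"tcp px",p)
  u,v=map(int,p); im=c["img"].copy(); cv2.drawMarker(im,(u,v),(0,255,255),0,8)
  u=min(max(u,90),470);v=min(max(v,90),330);cv2.imwrite(f"pics/{n}6.png",cv2.resize(im[v-90:v+90,u-90:u+90],(540,540),interpolation=cv2.INTER_CUBIC))
c=C["wrist"]
M=np.linalg.inv(np.array(c["world_from_camera"]))
for p in(r.sense()["tcp_pos"],):
  q=M[:3,:3]@np.array(p)+M[:3,3];t=np.arctan2(np.hypot(q[0],q[1]),q[2]);f=t/np.hypot(q[0],q[1])*c["fx"];print("tcp in wrist",q[0]*f+c["cx"],q[1]*f+c["cy"])
print(r.sense()["gripper_width"])
E
```

```text
side 322.4 319.7 [0.4509 0.3154 0.008 ]
side tcp px (np.float64(326.15079277915027), np.float64(287.6681316355717))
top tcp px (np.float64(165.18595122122554), np.float64(239.89437781131235))
tcp in wrist 274.9070831410243 229.92650743428135
0.45236304956802603
```

View pics/side6.png

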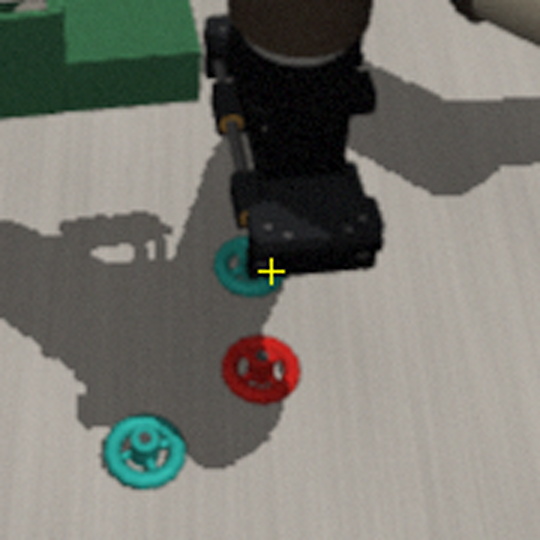

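View pics/top6.png

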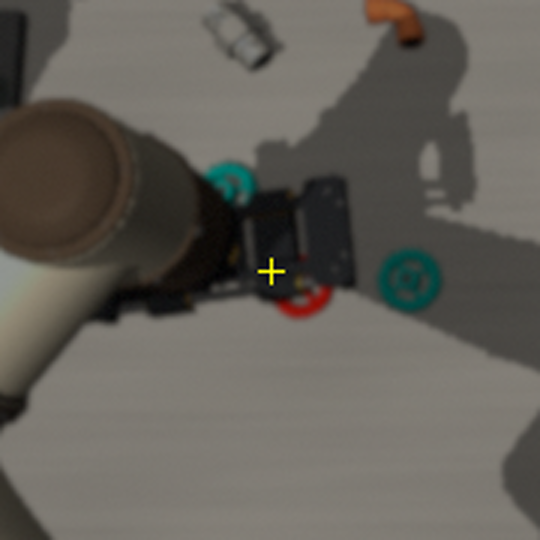

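```bash
python3 - <<'E'
from h import *
c=capture("wrist");s=r.sense();R=np.array(s["ee_rot"])
M=np.linalg.inv(np.array(c["world_from_camera"]))
print(s["tcp_pos"],s["gripper_width"])
for x in(-.0095,.0095):
  for y in (-.0196,.0196):
    for z in(0,-.01,-.02,-.03,-.04):
      p=np.array(s["tcp_pos"])+R@np.array([x,y,z])
      q=M[:3,:3]@p+M[:3,3];t=np.arctan2(np.hypot(q[0],q[1]),q[2]);f=t/np.hypot(q[0],q[1])*c["fx"];print(x,y,z,round(q[0]*f+c["cx"]),round(q[1]*f+c["cy"]))
cv2.imwrite("pics/w7.png",cv2.resize(c["img"][180:360,150:400],(750,540),interpolation=cv2.INTER_CUBIC))
E
```

```text
[0.44984169 0.31218494 0.11291021] 0.45271207338776065
-0.0095 -0.0196 0 246 243
-0.0095 -0.0196 -0.01 244 249
-0.0095 -0.0196 -0.02 243 256
-0.0095 -0.0196 -0.03 241 263
-0.0095 -0.0196 -0.04 240 272
-0.0095 0.0196 0 304 243
-0.0095 0.0196 -0.01 306 249
-0.0095 0.0196 -0.02 307 256
-0.0095 0.0196 -0.03 309 263
-0.0095 0.0196 -0.04 310 272
0.0095 -0.0196 0 245 216
0.0095 -0.0196 -0.01 243 221
0.0095 -0.0196 -0.02 242 227
0.0095 -0.0196 -0.03 240 233
0.0095 -0.0196 -0.04 238 240
0.0095 0.0196 0 305 216
0.0095 0.0196 -0.01 307 221
0.0095 0.0196 -0.02 308 227
0.0095 0.0196 -0.03 310 233
0.0095 0.0196 -0.04 312 240
```

View pics/w7.png

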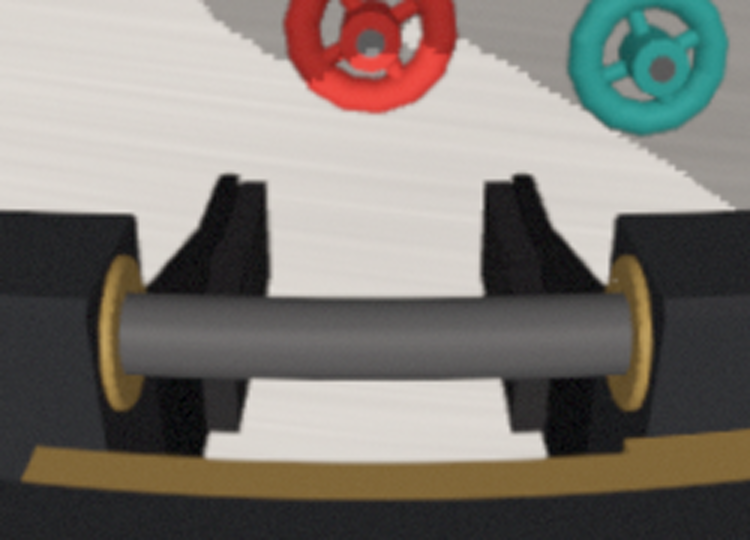

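The wrist picture settles it. The finger tip edges are at (239,241) and (240,272), and those pixels match points 40 mm behind the reported TCP. The true tips therefore sit about 40 mm higher than reported, and the jaws closed above the rim. I'll reopen and descend again in small steps, checking the force.

```bash
python3 -m crank '[{"delta_rot":[0,0,0],"linear":[0.001,-0.002,0],"gripper":86},{"delta_rot":[0,0,0],"linear":[0,0,0.04],"gripper":86},{"delta_rot":[0,0,0],"linear":[0,0,0.04],"gripper":86},{"delta_rot":[0,0,0],"linear":[0,0,0.03],"gripper":86},{"delta_rot":[0,0,0],"linear":[0,0,0.01],"gripper":86},{"delta_rot":[0,0,0],"linear":[0,0,0.008],"gripper":86},{"delta_rot":[0,0,0],"linear":[0,0,0],"gripper":86},{"delta_rot":[0,0,0],"linear":[0,0,0],"gripper":86}]'; python3 - <<'E'
from h import *
c=capture("wrist");cv2.imwrite("pics/w8.png",c["img"])
c=capture("side");cv2.imwrite("pics/s8.png",cv2.resize(c["img"][220:400,230:410],(540,540),interpolation=cv2.INTER_CUBIC))
print(r.sense()["tcp_pos"],yaw(),r.sense()["wrist_force"])
E
```

```text
time_s: 5.62
tcp_pos: [0.4516, 0.3155, -0.0129]
ee_rot: [[0.991, 0.133, 0.001], [0.133, -0.991, 0.002], [0.002, -0.001, -1.0]]
wrist_force: [-0.1, 1.5, 0.3]
gripper_width: 0.864
[ 0.45143286  0.31532239 -0.01302457] 7.640234785968379 [ 0.63980503 -0.4203332   0.71100041]
```

View pics/w8.png

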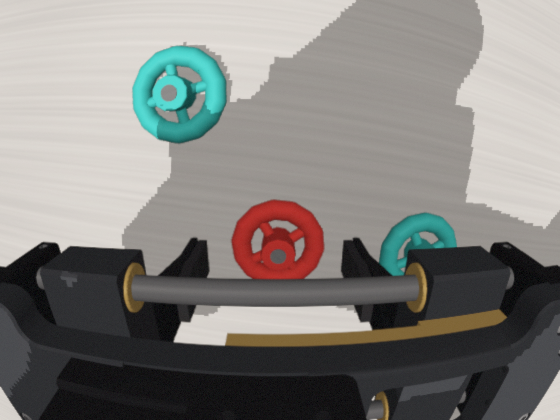

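View pics/s8.png

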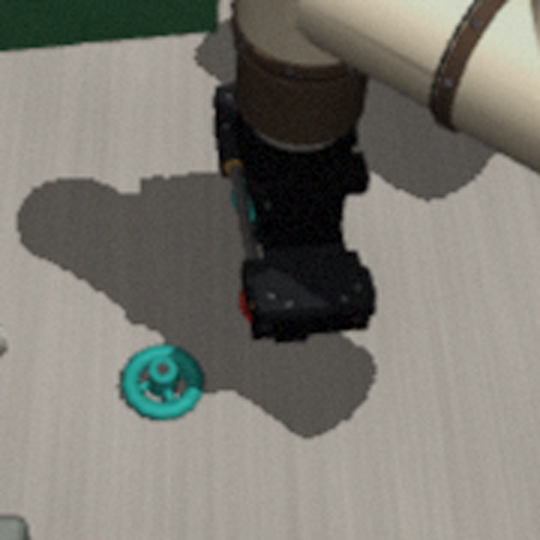

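Reported z is -13 mm with no contact, which confirms the offset. Red at (278,242) is still centred in the jaws. Continuing down.

```bash
python3 -m crank '[{"delta_rot":[0,0,0],"linear":[0,0.001,0.008],"gripper":86},{"delta_rot":[0,0,0],"linear":[0,0,0.008],"gripper":86},{"delta_rot":[0,0,0],"linear":[0,0,0],"gripper":86},{"delta_rot":[0,0,0],"linear":[0,0,0],"gripper":86}]'; python3 - <<'E'
from h import *
c=capture("wrist");cv2.imwrite("pics/w9.png",c["img"])
print(r.sense()["tcp_pos"],yaw(),r.sense()["wrist_force"])
E
```

```text
time_s: 6.22
tcp_pos: [0.4511, 0.3138, -0.0301]
ee_rot: [[0.991, 0.133, -0.0], [0.133, -0.991, -0.0], [-0.0, 0.0, -1.0]]
wrist_force: [0.4, 0.5, -0.6]
gripper_width: 0.857
[ 0.45121439  0.31389672 -0.02996425] 7.640176736706152 [-0.25626551 -0.25626999  0.94578228]
```

View pics/w9.png

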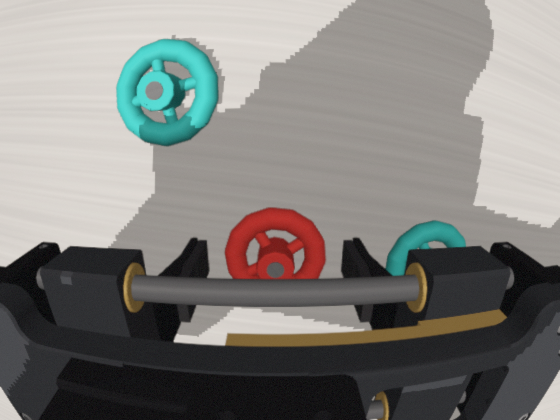

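Red at (275,258) is centred. Going 5 mm lower, then closing.

```bash
python3 -m crank '[{"delta_rot":[0,0,0],"linear":[0,0,0.003],"gripper":86},{"delta_rot":[0,0,0],"linear":[0,0,0.002],"gripper":86},{"delta_rot":[0,0,0],"linear":[0,0,0],"gripper":86},{"delta_rot":[0,0,0],"linear":[0,0,0],"gripper":86}]'; python3 -m crank '[{"delta_rot":[0,0,0],"linear":[0,0,0],"gripper":45},{"delta_rot":[0,0,0],"linear":[0,0,0],"gripper":45},{"delta_rot":[0,0,0],"linear":[0,0,0],"gripper":45},{"delta_rot":[0,0,0],"linear":[0,0,0],"gripper":45},{"delta_rot":[0,0,0],"linear":[0,0,0],"gripper":45},{"delta_rot":[0,0,0],"linear":[0,0,0],"gripper":45}]'
```

```text
time_s: 6.78
tcp_pos: [0.4512, 0.3138, -0.0349]
ee_rot: [[0.991, 0.133, 0.0], [0.133, -0.991, 0.0], [0.0, -0.0, -1.0]]
wrist_force: [0.1, 0.2, -1.3]
gripper_width: 0.86
time_s: 7.52
tcp_pos: [0.4511, 0.3137, -0.0349]
ee_rot: [[0.991, 0.133, -0.0], [0.133, -0.991, -0.0], [-0.0, 0.0, -1.0]]
wrist_force: [-0.6, -0.3, 0.1]
gripper_width: 0.629
```

Gripped (0.63 ≈ the rim's width). Lifting.

```bash
python3 -m crank '[{"delta_rot":[0,0,0],"linear":[0,0,-0.03],"gripper":45},{"delta_rot":[0,0,0],"linear":[0,0,-0.04],"gripper":45},{"delta_rot":[0,0,0],"linear":[0,0,-0.04],"gripper":45},{"delta_rot":[0,0,0],"linear":[0,0,0],"gripper":45},{"delta_rot":[0,0,0],"linear":[0,0,0],"gripper":45}]'; python3 - <<'E'
from h import *
c=capture("wrist");cv2.imwrite("pics/w10.png",c["img"])
print(r.sense()["tcp_pos"],yaw(),r.sense()["wrist_force"],r.sense()["gripper_width"])
a=np.radians(8);m=np.array([.621,-.003]);ex=np.array([np.cos(a),np.sin(a)])
for d in(-.06,):print(d,(m+d*ex).round(4),to([*(m+d*ex),.075]))
E
```

```text
time_s: 8.15
tcp_pos: [0.4499, 0.3129, 0.0737]
ee_rot: [[0.991, 0.132, -0.002], [0.132, -0.991, -0.002], [-0.003, 0.001, -1.0]]
wrist_force: [-0.5, -0.8, -2.7]
gripper_width: 0.633
[0.44980639 0.31263706 0.07319058] 7.592927190064762 [ 0.48806303  0.13812066 -2.2404453 ] 0.6335662393075358
-0.06 [ 0.5616 -0.0114] [ 0.068   0.3359 -0.0013]
```

View pics/w10.png

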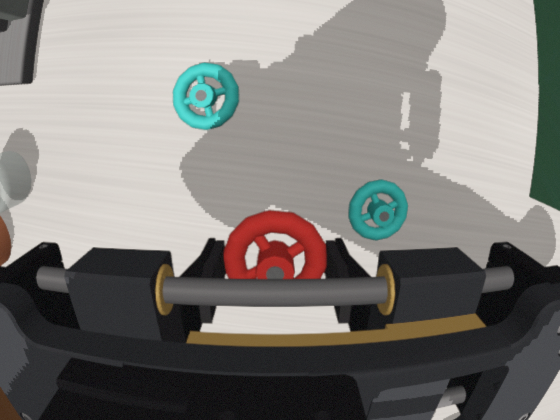

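The wheel is held in the jaws at (275,258), with 2.2 N of weight. Carrying it over the sill.

```bash
python3 -m crank '[{"delta_rot":[0,0,-0.007],"linear":[0.004,0.02,0],"gripper":45},{"delta_rot":[0,0,0],"linear":[0.009,0.044,0],"gripper":45},{"delta_rot":[0,0,0],"linear":[0.009,0.044,0],"gripper":45},{"delta_rot":[0,0,0],"linear":[0.009,0.044,0],"gripper":45},{"delta_rot":[0,0,0],"linear":[0.009,0.044,0],"gripper":45},{"delta_rot":[0,0,0],"linear":[0.009,0.044,0],"gripper":45},{"delta_rot":[0,0,0],"linear":[0.009,0.044,0],"gripper":45},{"delta_rot":[0,0,0],"linear":[0.009,0.044,0],"gripper":45},{"delta_rot":[0,0,0],"linear":[0,0,0],"gripper":45},{"delta_rot":[0,0,0],"linear":[0,0,0],"gripper":45}]'; python3 - <<'E'
from h import *
for n in("wrist","side"):
  c=capture(n);cv2.imwrite(f"pics/{n}11.png",c["img"])
print(r.sense()["tcp_pos"],yaw(),r.sense()["wrist_force"],r.sense()["gripper_width"])
print(to([.5616,-.0114,.026]))
E
```

```text
time_s: 9.45
tcp_pos: [0.562, -0.0019, 0.0734]
ee_rot: [[0.99, 0.139, -0.003], [0.139, -0.99, -0.0], [-0.003, 0.0, -1.0]]
wrist_force: [0.4, 0.5, -2.1]
gripper_width: 0.632
[ 0.56237955 -0.00095934  0.07418863] 8.09192972591185 [ 0.3217735  -0.22193569 -2.66022559] 0.6318037142029709
[-0.0022  0.0102  0.0482]
```

View pics/wrist11.png

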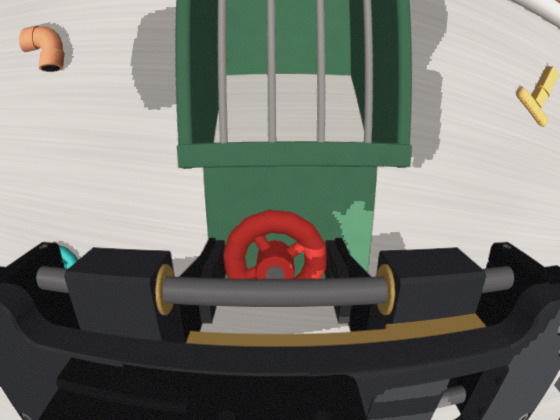

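View pics/side11.png

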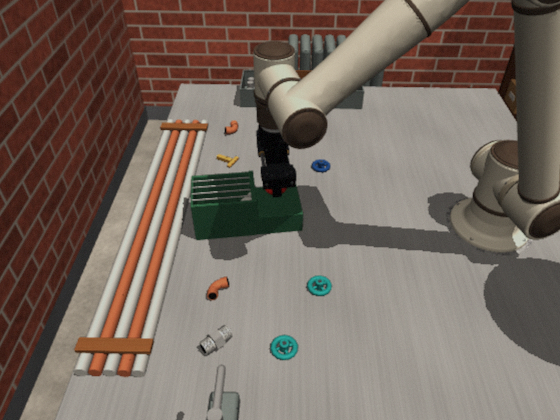

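The wheel is held above the sill. The sill's middle is at column 291 and the wheel's is at 275, so about 10 mm more along tool +y is needed, which agrees with the computed value. The side view shows it over the sill at (275,190).

```bash
python3 -m crank '[{"delta_rot":[0,0,0],"linear":[-0.002,0.010,0],"gripper":45},{"delta_rot":[0,0,0],"linear":[0,0,0.02],"gripper":45},{"delta_rot":[0,0,0],"linear":[0,0,0.02],"gripper":45},{"delta_rot":[0,0,0],"linear":[0,0,0.004],"gripper":45},{"delta_rot":[0,0,0],"linear":[0,0,0],"gripper":45},{"delta_rot":[0,0,0],"linear":[0,0,0],"gripper":45}]'; python3 - <<'E'
from h import *
c=capture("wrist");cv2.imwrite(f"pics/w12.png",c["img"])
print(r.sense()["tcp_pos"],yaw(),r.sense()["wrist_force"],r.sense()["gripper_width"])
print(to([.5616,-.0114,.026]))
E
```

```text
time_s: 10.3
tcp_pos: [0.5634, -0.0116, 0.032]
ee_rot: [[0.99, 0.14, 0.002], [0.14, -0.99, 0.0], [0.002, -0.0, -1.0]]
wrist_force: [0.5, -0.7, -2.5]
gripper_width: 0.631
[ 0.5632847  -0.01164499  0.03199538] 8.050870576483357 [-0.11796043 -0.08024325 -2.6659484 ] 0.6327228683129966
[-0.0016 -0.0005  0.006 ]
```

View pics/w12.png

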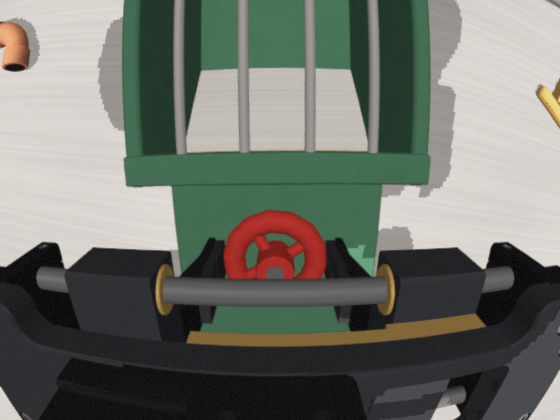

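The wheel is now centred on the sill (both at column 276). Lowering to contact.

```bash
python3 -m crank '[{"delta_rot":[0,0,0],"linear":[0,0,0.003],"gripper":45},{"delta_rot":[0,0,0],"linear":[0,0,0.002],"gripper":45},{"delta_rot":[0,0,0],"linear":[0,0,0],"gripper":45},{"delta_rot":[0,0,0],"linear":[0,0,0],"gripper":45}]'; python3 -m crank '[{"delta_rot":[0,0,0],"linear":[0,0,0.001],"gripper":45},{"delta_rot":[0,0,0],"linear":[0,0,0],"gripper":45},{"delta_rot":[0,0,0],"linear":[0,0,0],"gripper":45}]'
```

```text
time_s: 10.85
tcp_pos: [0.5626, -0.0118, 0.026]
ee_rot: [[0.99, 0.14, -0.0], [0.14, -0.99, -0.0], [-0.0, 0.0, -1.0]]
wrist_force: [0.4, 0.2, -3.4]
gripper_width: 0.634
time_s: 11.22
tcp_pos: [0.5627, -0.0118, 0.0251]
ee_rot: [[0.99, 0.14, 0.0], [0.14, -0.99, 0.0], [0.0, 0.0, -1.0]]
wrist_force: [0.1, 0.2, -2.0]
gripper_width: 0.628
```

```bash
python3 -m crank '[{"delta_rot":[0,0,0],"linear":[0,0,0.001],"gripper":45},{"delta_rot":[0,0,0],"linear":[0,0,0],"gripper":45},{"delta_rot":[0,0,0],"linear":[0,0,0],"gripper":45}]'
```

```text
time_s: 11.6
tcp_pos: [0.5628, -0.0118, 0.0251]
ee_rot: [[0.99, 0.14, 0.001], [0.14, -0.99, -0.0], [0.001, 0.0, -1.0]]
wrist_force: [-2.9, 0.0, 5.4]
gripper_width: 0.635
```

Contact. Opening, backing straight out along the sill, then narrowing the fingers to use as a pusher.

```bash
python3 -m crank '[{"delta_rot":[0,0,0],"linear":[0,0,-0.001],"gripper":86},{"delta_rot":[0,0,0],"linear":[0,0,0],"gripper":86},{"delta_rot":[0,0,0],"linear":[0,0,0],"gripper":86},{"delta_rot":[0,0,0],"linear":[0,0,0],"gripper":86},{"delta_rot":[0,0,0],"linear":[-0.01,0,-0.001],"gripper":86},{"delta_rot":[0,0,0],"linear":[-0.02,0,0],"gripper":86},{"delta_rot":[0,0,0],"linear":[-0.02,0,0],"gripper":86},{"delta_rot":[0,0,0],"linear":[-0.005,0,0],"gripper":86},{"delta_rot":[0,0,0],"linear":[0,0,0],"gripper":86},{"delta_rot":[0,0,0],"linear":[0,0,0],"gripper":86}]'; python3 -m crank '[{"delta_rot":[0,0,0],"linear":[0,0,0],"gripper":23},{"delta_rot":[0,0,0],"linear":[0,0,0],"gripper":23},{"delta_rot":[0,0,0],"linear":[0,0,0],"gripper":23},{"delta_rot":[0,0,0],"linear":[0,0,0],"gripper":23},{"delta_rot":[0,0,0],"linear":[0,0,0],"gripper":23},{"delta_rot":[0,0,0],"linear":[0,0,0],"gripper":23}]';python3 - <<'E'
from h import *
c=capture("wrist");cv2.imwrite(f"pics/w13.png",c["img"])
print(r.sense()["tcp_pos"],yaw(),r.sense()["wrist_force"],r.sense()["gripper_width"])
E
```

```text
time_s: 12.85
tcp_pos: [0.509, -0.0194, 0.0262]
ee_rot: [[0.99, 0.14, 0.001], [0.14, -0.99, 0.0], [0.001, 0.0, -1.0]]
wrist_force: [0.6, 0.6, -0.0]
gripper_width: 0.861
time_s: 13.6
tcp_pos: [0.5081, -0.0195, 0.0261]
ee_rot: [[0.99, 0.14, -0.0], [0.14, -0.99, -0.0], [-0.0, 0.0, -1.0]]
wrist_force: [0.7, 0.2, -0.5]
gripper_width: 0.279
[ 0.50810391 -0.0195377   0.02607084] 8.033959218671022 [ 0.62902804 -0.87366557 -0.39808352] 0.26268384225501246
```

View pics/w13.png

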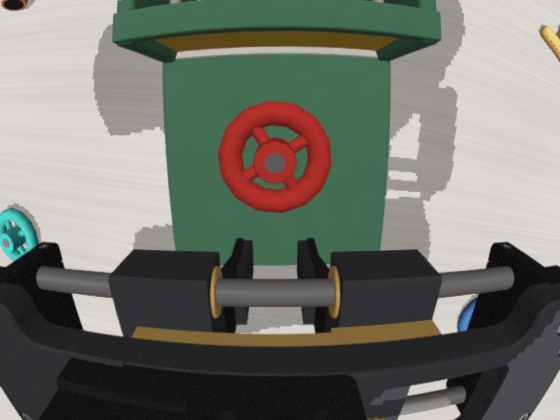

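The red wheel sits free and centred on the sill at (275,157), with the fingers behind it and the yellow flap ahead at (275,42). Pushing.

```bash
python3 -m crank '[{"delta_rot":[0,0,0],"linear":[0.006,0,0],"gripper":23},{"delta_rot":[0,0,0],"linear":[0.006,0,0],"gripper":23},{"delta_rot":[0,0,0],"linear":[0.006,0,0],"gripper":23},{"delta_rot":[0,0,0],"linear":[0.006,0,0],"gripper":23},{"delta_rot":[0,0,0],"linear":[0.006,0,0],"gripper":23},{"delta_rot":[0,0,0],"linear":[0.006,0,0],"gripper":23},{"delta_rot":[0,0,0],"linear":[0.006,0,0],"gripper":23},{"delta_rot":[0,0,0],"linear":[0.006,0,0],"gripper":23},{"delta_rot":[0,0,0],"linear":[0.006,0,0],"gripper":23},{"delta_rot":[0,0,0],"linear":[0,0,0],"gripper":23}]';python3 - <<'E'
from h import *
c=capture("wrist");cv2.imwrite(f"pics/w14.png",c["img"])
s=r.sense();print(s["tcp_pos"],yaw(),s["wrist_force"],(s["tcp_pos"][0]-.621)*.99+(s["tcp_pos"][1]+.003)*.139)
E
```

```text
time_s: 14.9
tcp_pos: [0.5629, -0.0117, 0.0262]
ee_rot: [[0.99, 0.14, 0.002], [0.14, -0.99, 0.0], [0.002, -0.0, -1.0]]
wrist_force: [0.0, 0.5, 0.2]
gripper_width: 0.233
[ 0.56254627 -0.0117603   0.02619795] 8.044544315651091 [-0.53291768  0.32089253  0.25953174] -0.05908687125454413
```

View pics/w14.png

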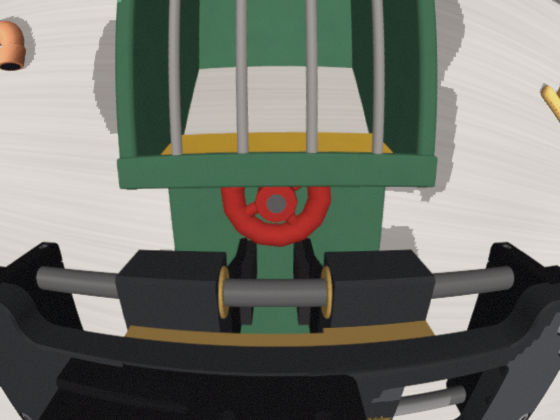

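The flap is opening (yellow at row 143) and the wheel is centred at (276,203) under the lintel. Continuing gently.

```bash
python3 -m crank '[{"delta_rot":[0,0,0],"linear":[0.005,0,0],"gripper":23},{"delta_rot":[0,0,0],"linear":[0.005,0,0],"gripper":23},{"delta_rot":[0,0,0],"linear":[0.005,0,0],"gripper":23},{"delta_rot":[0,0,0],"linear":[0.005,0,0],"gripper":23},{"delta_rot":[0,0,0],"linear":[0.004,0,0],"gripper":23},{"delta_rot":[0,0,0],"linear":[0,0,0],"gripper":23}]';python3 - <<'E'
from h import *
c=capture("wrist");cv2.imwrite(f"pics/w15.png",c["img"])
c=capture("side");cv2.imwrite("pics/s15.png",cv2.resize(c["img"][120:270,170:350],(720,600),interpolation=cv2.INTER_CUBIC))
s=r.sense();print(s["tcp_pos"],yaw(),s["wrist_force"],(s["tcp_pos"][0]-.621)*.99+(s["tcp_pos"][1]+.003)*.139)
E
```

```text
time_s: 15.7
tcp_pos: [0.5868, -0.0083, 0.0262]
ee_rot: [[0.99, 0.14, 0.003], [0.14, -0.99, 0.0], [0.003, -0.0, -1.0]]
wrist_force: [0.5, 0.2, -0.7]
gripper_width: 0.226
[ 0.58626229 -0.00839424  0.02614659] 8.043198741091611 [-0.05180548  0.21938977  0.66681995] -0.03514013294578157
```

View pics/w15.png

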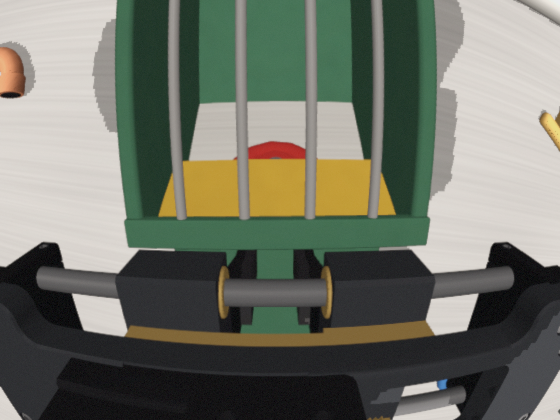

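View pics/s15.png

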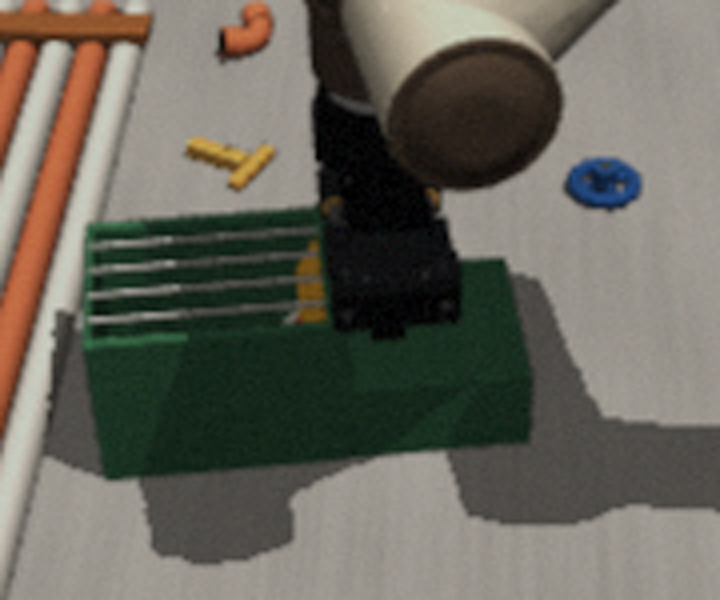

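The wheel's front is past the flap, with the red edge at (275,147) beyond the raised yellow flap, and there is no stray contact. Pushing the last stretch.

```bash
python3 -m crank '[{"delta_rot":[0,0,0],"linear":[0.004,0,0],"gripper":23},{"delta_rot":[0,0,0],"linear":[0.004,0,0],"gripper":23},{"delta_rot":[0,0,0],"linear":[0.004,0,0],"gripper":23},{"delta_rot":[0,0,0],"linear":[0.003,0,0],"gripper":23},{"delta_rot":[0,0,0],"linear":[0,0,0],"gripper":23},{"delta_rot":[0,0,0],"linear":[0,0,0],"gripper":23}]';python3 - <<'E'
from h import *
c=capture("wrist");cv2.imwrite(f"pics/w16.png",c["img"])
s=r.sense();print(s["tcp_pos"],yaw(),s["wrist_force"],(s["tcp_pos"][0]-.621)*.99+(s["tcp_pos"][1]+.003)*.139)
E
```

```text
time_s: 16.55
tcp_pos: [0.6001, -0.0066, 0.026]
ee_rot: [[0.99, 0.14, -0.0], [0.14, -0.99, -0.0], [-0.0, -0.0, -1.0]]
wrist_force: [0.8, -0.2, 0.2]
gripper_width: 0.233
[ 0.60006331 -0.00658969  0.02602776] 8.029635216143188 [0.41812857 0.21032359 0.25601697] -0.02122629298032134
```

View pics/w16.png

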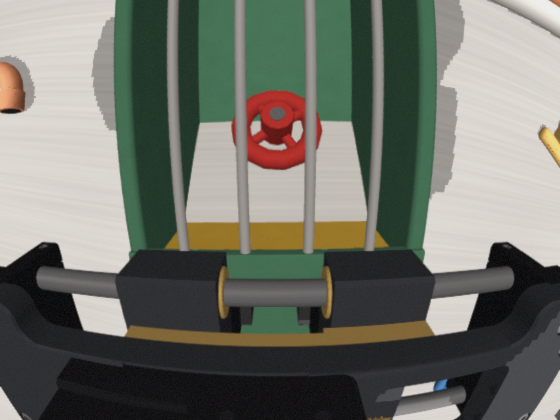

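The wheel has slid into the bin (276,130) and the flap is falling shut. Retreating straight back, then up.

```bash
python3 -m crank '[{"delta_rot":[0,0,0],"linear":[-0.01,0,0],"gripper":23},{"delta_rot":[0,0,0],"linear":[-0.025,0,0],"gripper":23},{"delta_rot":[0,0,0],"linear":[-0.025,0,0],"gripper":23},{"delta_rot":[0,0,0],"linear":[-0.025,0,0],"gripper":23},{"delta_rot":[0,0,0],"linear":[0,0,-0.03],"gripper":23},{"delta_rot":[0,0,0],"linear":[0,0,-0.04],"gripper":23},{"delta_rot":[0,0,0],"linear":[0,0,-0.04],"gripper":23},{"delta_rot":[0,0,0],"linear":[0,0,0],"gripper":23},{"delta_rot":[0,0,0],"linear":[0,0,0],"gripper":23},{"delta_rot":[0,0,0],"linear":[0,0,0],"gripper":23}]';python3 - <<'E'
from h import *
c=capture("wrist");cv2.imwrite(f"pics/w17.png",c["img"])
c=capture("top");cv2.imwrite("pics/t17.png",c["img"])
for k in blobs(c,(105,120,60),(125,255,255))[1]:
    (u,v),e,_=cv2.fitEllipse(k);print("blue",u,v,plane(c,u,v,.008))
s=r.sense();print(s["time_s"],s["tcp_pos"],s["wrist_force"])
E
```

```text
time_s: 17.85
tcp_pos: [0.5148, -0.0187, 0.1347]
ee_rot: [[0.99, 0.14, -0.003], [0.14, -0.99, -0.0], [-0.003, 0.0, -1.0]]
wrist_force: [0.5, 0.3, -0.6]
gripper_width: 0.229
blue 388.9468688964844 248.3734588623047 [ 0.43408575 -0.23342799  0.008     ]
17.95 [ 0.51527426 -0.01857381  0.13489592] [-0.06479552 -0.92285923  0.72192334]
```

View pics/w17.png

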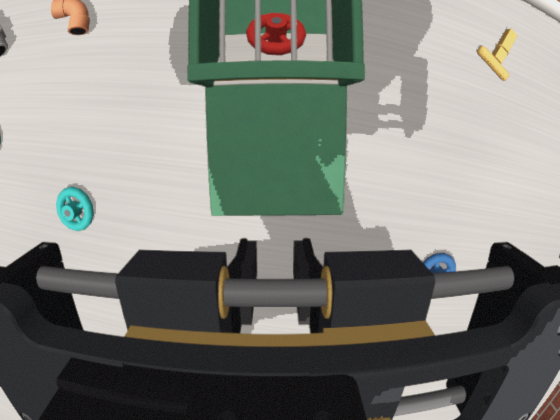

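View pics/t17.png

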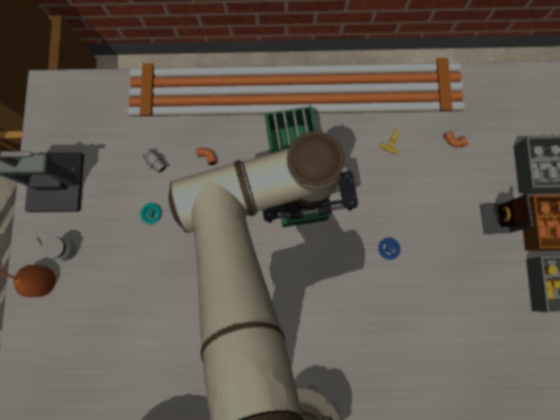

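Red is in the bin at (276,33) and blue is unmoved at (389,248). One lower look at the flap.

```bash
python3 -m crank '[{"delta_rot":[0,0,0],"linear":[-0.03,0,0.03],"gripper":23},{"delta_rot":[0,0,0],"linear":[-0.03,0,0.03],"gripper":23},{"delta_rot":[0,0,0],"linear":[-0.02,0,0.02],"gripper":23},{"delta_rot":[0,0,0],"linear":[0,0,0],"gripper":23},{"delta_rot":[0,0,0],"linear":[0,0,0],"gripper":23}]';python3 - <<'E'
from h import *
c=capture("wrist");cv2.imwrite(f"pics/w18.png",cv2.resize(c["img"][0:280,100:460],(720,560)))
s=r.sense();print(s["time_s"],s["tcp_pos"])
E
```

```text
time_s: 18.58
tcp_pos: [0.4387, -0.0292, 0.0568]
ee_rot: [[0.99, 0.141, 0.002], [0.141, -0.99, 0.0], [0.002, 0.0, -1.0]]
wrist_force: [0.4, -0.3, 0.2]
gripper_width: 0.231
18.625 [ 0.43893665 -0.02915052  0.05696996]
```

View pics/w18.png

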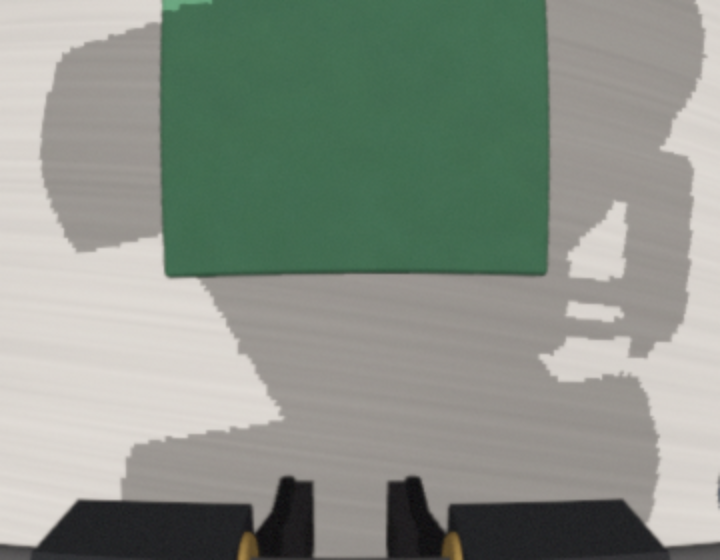

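Too far back: the mouth is out of view. Tilting or moving forward a little and higher.

```bash
python3 -m crank '[{"delta_rot":[0,0,0],"linear":[0.03,0,-0.02],"gripper":23},{"delta_rot":[0,0,0],"linear":[0.03,0,0],"gripper":23},{"delta_rot":[0,0,0],"linear":[0.01,0,0],"gripper":23},{"delta_rot":[0,0,0],"linear":[0,0,0],"gripper":23},{"delta_rot":[0,0,0],"linear":[0,0,0],"gripper":23}]';python3 - <<'E'
from h import *
c=capture("wrist");cv2.imwrite(f"pics/w19.png",cv2.resize(c["img"][0:280,100:460],(720,560)))
c=capture("top");cv2.imwrite("pics/t19.png",cv2.resize(c["img"][90:240,240:400],(640,600),interpolation=cv2.INTER_CUBIC))
s=r.sense();print(s["time_s"],s["tcp_pos"])
E
```

```text
time_s: 19.25
tcp_pos: [0.5051, -0.02, 0.0758]
ee_rot: [[0.99, 0.139, -0.001], [0.139, -0.99, -0.0], [-0.001, -0.0, -1.0]]
wrist_force: [-0.1, 0.1, 0.9]
gripper_width: 0.235
19.35 [ 0.50524518 -0.02000142  0.076017  ]
```

View pics/w19.png

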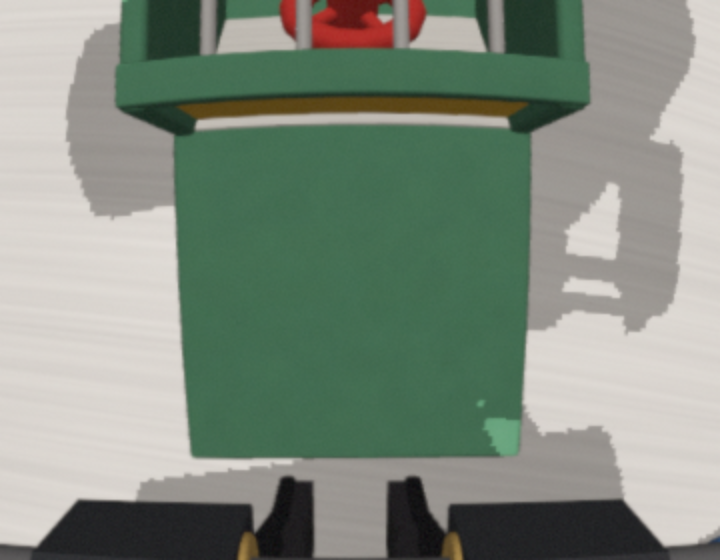

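View pics/t19.png

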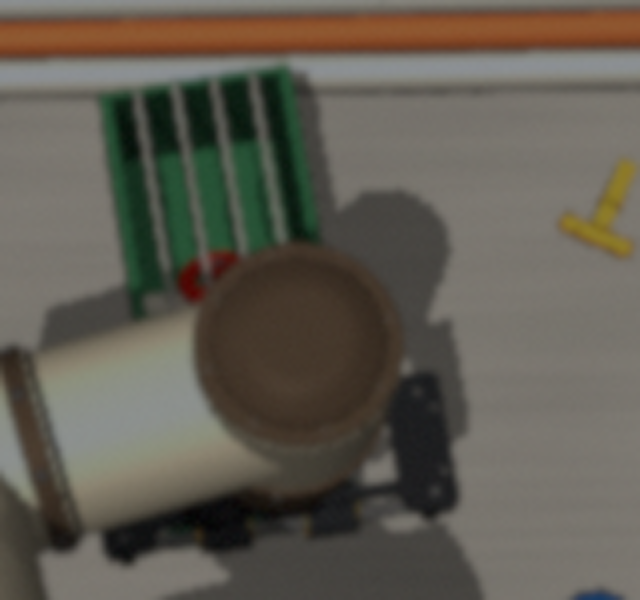

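```bash
python3 - <<'E'
from h import *
c=capture("wrist");W=c
a=np.radians(8);m=np.array([.621,-.003,0])
for k in blobs(c,(0,150,60),(6,255,255),100)[1]:
    x,y,w,h=cv2.boundingRect(k);o,d=fray(c,x+w/2,y+h);p=o+d*(.01-o[2])/d[2]-m;print("red near edge px",x+w/2,y+h,"mouth x",p[0]*np.cos(a)+p[1]*np.sin(a))
c=capture("top");p=plane(c,292.5,159,.015)-m;print("top",p[0]*np.cos(a)+p[1]*np.sin(a),-p[0]*np.sin(a)+p[1]*np.cos(a))
h=cv2.cvtColor(W["img"],cv2.COLOR_BGR2HSV)
for nm,pts in(("flap lower edge",[(220,58),(276,56.5),(335,58)]),):
  for u,v in pts:
    o,d=fray(W,u,v)
    for z in(.066,):p=o+d*(z-o[2])/d[2]-m;print(nm,(p[0]*np.cos(a)+p[1]*np.sin(a)).round(4))
E
```

```text
red near edge px 276.0 24 mouth x 0.03182477321439201
top 0.05266671242100155 0.004679244729652407
flap lower edge -0.0052
flap lower edge -0.0051
flap lower edge -0.005
```

```bash
python3 -c "
from station import workorder
print(workorder.finish_job())"
```

```text
the job is handed in; nothing more can be done
None
```

The red wheel is in the bin, the flap is shut behind it, and the job is handed in at about 19.5 s of the 51 s allowed. I gripped the red wheel by its rim and set it in the middle of the sill. I then pushed it through the flap with narrowed fingers, stopping about 10 mm short of the lintel, and backed the robot clear.

**Last checks:**
- **Red wheel:** it lies in the bin, with its middle roughly 55 mm past the mouth. It may be resting on the foot of the slide rather than flat on the floor.
- **Flap:** its lower edge measures about 5 mm outside the mouth plane. It can't swing outwards, so I read that as shut within the calibration error.
- **Blue wheel:** unmoved, at (0.434, -0.233).
- **Force:** every reading I took stayed below about 7 N, the highest when setting the wheel down.

**What disagreed:** the first grasp closed on air because the reported TCP lies about 40 mm beyond the real fingertips. I measured this in the wrist picture and corrected for it in all later heights. The miss disturbed nothing.

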